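Ready the recovery warmer: snap in the filter, set the outer heat ring

ROBOT

A 6-joint arm with a two-finger parallel gripper is mounted at the origin on the work surface. World frame = base frame: x ahead of the robot, y to its left, z up, the work surface at z = 0. Lengths are in mm, angles in degrees, forces in N, time in s.
With the tool pointing down it reaches from about 250 to 775 mm from the base axis. Payload 8.9 kg.
Tool frame: the origin (TCP) lies midway between the tips of the shut fingers; the grasp point (between the pads) lies 19 mm behind it; y points along the fingers, x is the direction in which the jaws open and shut, and the axes are right-handed (so a half turn about y gives the same grasp; the last joint's range is limited). The gripper opens to 85 mm and grips with 20 to 120 N. Pads are 22 mm wide; open, the fingers measure 114 mm over their backs; the gripper's body (76 mm by 85 mm) begins 54 mm behind the grasp point. The pads swing forward as they close: fully open they stand 13 mm farther back than shut.
Start: joints at [-79.085, 16.656, -8.789, 64.555, 0, 82.019], TCP at [170.025, -496.704, 231.305] pointing down, gripper open.
Joint ranges: [-144.48, 144.48], [-52.06, 99.96], [-74.48, 78.29], [-112.23, 115.85], [-86.99, 84.42], [-180, 180]. Speed limits (degrees/s): [127.2, 127.2, 159.86, 180, 180, 180].

INTERFACE

Orientations are given as [roll, pitch, yaw] about the fixed x, y, z axes, in that order (R = Rz(yaw) Ry(pitch) Rx(roll)).
In Python, from cell import * gives the robot as it stands.
- The arm moves only by the tool step_arm, never from a script. Its argument "rows" is a list of rows, each a list of 3 entries, a list of its own where there are three numbers: the shift along the tool's x, y, z in units of 25 cm (1.0 is 25 cm), then the turn, a rotation vector about the tool's x, y, z in units of 180 degrees (1.0 is 180 degrees), then the finger opening in mm, from 0 to 85.4. In form: [[[x, y, z], [wx, wy, wz], grip], ...]. A call has 1 to 10 rows; each row is the pose to reach, as a shift and turn from the pose measured when the call began, along the tool's axes at that moment, turning the shorter way round; what a row does not reach only later rows make up. A row lasts 1/10 s, in which the tool goes at most 50 mm and 8.59 degrees, less where a joint would pass 70% of its speed; a pose out of reach is approached as far as the arm can. A call with a number of a shift or a turn outside -1 to 1 is refused whole. A call with a gripper value outside its range is refused whole. The fingers move at their own pace and stop on an object; "grip_force" is the grip in N (left out, the last holds). Time passes only in rows, so rows that repeat a pose let the fingers close. It gives the time, the measured TCP pose, the force and the opening at its end, in the units of the state.
- sense(): the state, without advancing time (a new reading comes with each control period).
- grab_frame(name): name is "scene" or "top"; returns a dict with "pixels" (420x560x3 uint8, blue, green, red), "fx", "fy", "cx", "cy" (pixels), "extrinsics" (4x4, takes a point from camera to world coordinates). Camera axes: x right, y up, looking along -z (the intrinsics and any distortion apply to the point x, -y, -z); pixel columns grow to the right and rows downward; lengths in mm; the calibration is good to about 2 mm. A picture is of the moment at which its call begins. There is no depth.
- close_job(): hands the job in, once; it reports no verdict.
Trained networks look in a picture, given as the dict that the camera call returned (one of the last four; its "shot" number tells which), for a name from the list of things; names that differ only in an ending like _2 or _b are one class to them, and where a whole thing is asked for, a point or a joint stands for the part that bears it (a point fixed in the world has none). Each returns a list of dicts, best first, with "confidence" (0 to 1); they miss things now and then, are a little off and sometimes report something else, mostly with a low value. They report only what shows in the picture. A call takes as long as a camera call.
- search_frame(picture, query): "rect" ([left, top, right, bottom] in pixels, round what is visible of it).
- outline_of(picture, query): "region" (420x560 bool, what is visible of it) and "rect" ([left, top, right, bottom] in pixels, round what is visible of it).
The state is a dict: "t": time; "q": joint angles; "joint_vel": joint speeds; "effort": joint torques, N m; "ee_pos": TCP position; "tool_rot": TCP orientation; "force": force on the tool from outside, world axes, zero at the start; "wrist_torque": the same for the moment, N m; "finger_gap": finger opening in mm.
Only numpy, scipy, OpenCV 4.12 (cv2) and the standard library are available. Lean on these libraries where they do the work, as an engineer would, in place of code of your own. Each camera call takes 0.05 s, during which the arm holds its last target.

TASK

Get the warm-air unit ready for a patient. First put the filter cartridge from the counter between the two spring clips on the unit and press it down until it snaps fully home, flat on its seat; then turn only the outer ring of the double knob clockwise until its upright lever points at the small rider on the rim of the dial, leaving the inner knob just as it is set. Leave the other things on the counter where they are.

Things in the scene. Friction and masses are not known exactly. Their poses are not given: they have to be found in the camera images.
- cartridge_center (a point): Centre of the loose white filter cartridge with a pleated top and wedge-shaped ends, 0.13 kg: 122 mm long (its x), 38 mm wide (its y), 40 mm high, lying flat; underside 20 mm below this point. Top and underside are flat and 100 mm long; chamfers run from them to the full length, reached 16 mm from underside and top. Same either way round.
- warmer: The warm-air unit: ivory box fixed to the counter, 200 mm in its x, 340 mm in its y, 70 mm high; origin at the centre of its underside, z up, yaw up to 0.3 rad. On its flat top panel: the filter seat between two clips, on the robot's right (-y), and the double knob on the left (+y).
- seat_center (a point): Where the cartridge's centre is when home: 32 mm above the panel, 102 mm above the counter. x (the unit's) is the line through the clips; the cartridge's long axis goes along it. Under it a grey seat, 84 x 32 mm, stands 12 mm above the panel, so the cartridge overhangs it by 3 mm at both sides; the cartridge's top is 20 mm above this point when home.
- far_clip (a point): Nose of the far one of two steel spring clips at the seat's ends (the other is its mirror image, nearer the robot); 28 mm wide, 60 mm high. Noses are 110 mm apart, 13 mm above seat_center. Let down between them, the cartridge rests with its lower chamfers on the noses, 26 mm above home; about 10 N (7 to 14) on the middle of its top spreads them 6 mm each; one end may snap before the other.
- dial_center (a point): On the vertical axis of the double knob, at the height of the unit's top panel (70 mm above the counter); its axes are the unit's, parallel to those of seat_center, from which it lies 165 mm along +y. The outer ring is black, 72 mm across, from 2 to 24 mm above the panel. The inner knob stands on it, 40 mm across, from 25 to 57 mm above the panel, with a bar on top.
- heat_ring (a joint): Angle of the outer ring in rad, growing clockwise seen from above, 0 when its lever points along the unit's -x (towards the robot), pi/2 when along the unit's +y; stops at -0.3 and 3.6. It stays where it is left; about 1.5 to 2.5 N at the lever turns it.
- lever_center (a point): Centre of the ring's upright lever tab, 55 mm from the dial's axis; the tab is 14 mm (radially) x 12 mm and spans 8 to 46 mm above the panel, and a low arm joins it to the ring. Its -x axis points outward from the dial's axis.
- set_point (a point): Where lever_center must come: the point 55 mm from the dial's axis in line with the rider, a fixed white block, 14 mm wide and 20 mm high, that sits 65 to 86 mm from the axis on the rim of the dial. Its -x axis points outward. It starts 0.8 to 2.9 rad clockwise of the lever.
- fan_pointer (a point): One end of the bar on top of the inner knob, 19 mm from the axis and 50 mm above the panel: it must not move. The knob turns very easily.
- thermometer: White and teal hand thermometer, 160 x 34 x 26 mm, lying along its x. Bystander; origin at the centre of its underside.
- meter: Ivory hand-held meter, 120 x 60 x 24 mm. Bystander; origin at the centre of its underside.
- steel_dish: Round steel dish, 100 mm across, 35 mm high. Bystander; origin at the centre of its underside.
- cleaner_bottle: Ivory bottle, 60 mm across, 160 mm high. Bystander; origin at the centre of its underside.
- tape_roll: Paper-coloured tape roll lying flat, 84 mm across, 30 mm high. Bystander; origin at the centre of its underside.
- mouse: Grey computer mouse, 100 x 60 x 30 mm. Bystander; origin at the centre of its underside.

How it is judged (in metres and radians):
On the way, in this order (a step that is already met when the one before it is completed fails the run):
1. the cartridge is home between the clips, flat on its seat (horizontal distance between cartridge_center and seat_center below 0.006 m and z of cartridge_center in the frame of seat_center between -0.004 and 0.003 m and angle between the x axis of cartridge_center and the x axis of seat_center, either way round below 0.1 rad and angle between cartridge_center's own z axis and vertical below 0.06 rad), for 0.2 s.
2. the outer ring's lever points at the rider (horizontal distance between lever_center and set_point below 0.008 m), for 0.2 s.
At the end, for the whole second after the job is handed in: The cartridge is snapped in, released and at rest: its centre within 6 mm sideways and 3 mm in height (4 mm below) of its home position, in line with the clips within 0.1 rad and level within 0.06 rad; the ring's lever centre is within 8 mm of set_point and the ring at rest (all of step 1 and horizontal distance between lever_center and set_point below 0.008 m and linear speed of cartridge below 0.01 m/s and velocity of joint heat_ring between -0.05 and 0.05 rad/s); the robot touches nothing.
It fails at once if the inner knob is turned (its pointer moves more than 4 mm) (distance of fan_pointer from where it was at the start of the episode above 0.004 m).
It fails at once if a bystander is moved more than 30 mm (distance of any of thermometer, meter, steel_dish, cleaner_bottle, tape_roll, mouse from where it was at the start of the episode above 0.03 m).
It also fails if it takes over 64 s, if anything falls off the work surface, if the arm or the gripper's body presses on something with over 40 N, if the wrist force passes 120 N, or if a joint passes its speed limit or range.

## Working session

There is one attempt and no reset: what is moved stays moved. The work goes in short steps, Python scripts to look and compute and a tool call to move; the robot and the scene stay as the last step left them, time stands still between calls to the robot, and variables do not carry over. Pictures are saved under pics/ and viewed, and the job is handed in when it is done.

Besides the shell and the picture viewer there is one more tool, called after "Request:" as name(argument=value, ...) on one line, values as JSON. step_arm: Moves the arm, as the interface text tells. Its arguments: {"type":"object","properties":{"rows":{"type":"array"},"grip_force":{"type":"number"}},"required":["rows"]}

```bash
mkdir -p pics; ls; python3 - <<'E'
from cell import *
import cv2,pickle
s=sense();print({k:s[k] for k in('t','ee_pos','tool_rot','force','finger_gap')})
for n in('scene','top'):
    f=grab_frame(n);cv2.imwrite(f'pics/{n}0.png',f['pixels']);print(n,f['fx'],f['fy'],f['cx'],f['cy'],f['extrinsics'],f.keys())
    pickle.dump(f,open(f'{n}0.pkl','wb'))
    for q in('cartridge_center','warmer','seat_center','far_clip','dial_center','lever_center','set_point','heat_ring','fan_pointer'):
        try:print(q,[(d['rect'],round(d['confidence'],2)) for d in search_frame(f,q)][:3])
        except Exception as e:print(q,e)
E
```

```text
pics
{'t': 0.0, 'ee_pos': array([ 169.9357717 , -496.25631498,  230.72246383]), 'tool_rot': array([-8.99889213e+01,  7.58559345e-02, -7.11055085e+01]), 'force': array([-0.27022671, -1.17526322, -0.07698252]), 'finger_gap': 85.46936181684934}
scene 440.6153866581996 440.6153866581996 277.03390881806934 212.20751184460534 [[ 6.46475257e-01 -6.41391780e-01  4.13142017e-01  1.13931013e+03]
 [ 7.62923730e-01  5.46414424e-01 -3.45512170e-01 -5.24834386e+02]
 [-4.13809144e-03  5.38560917e-01  8.42576415e-01  1.29356975e+03]
 [ 0.00000000e+00  0.00000000e+00  0.00000000e+00  1.00000000e+00]] dict_keys(['pixels', 'fx', 'fy', 'cx', 'cy', 'extrinsics', 'shot'])
cartridge_center [([183.9, 263.5, 219.7, 294.5], 0.55), ([244.7, 156.7, 357.5, 255.4], 0.47)]
warmer [([248.5, 157.8, 354.6, 252.4], 0.9)]
seat_center [([245.3, 156.0, 355.6, 250.2], 0.62)]
far_clip []
dial_center [([244.5, 157.8, 356.9, 255.0], 0.84)]
lever_center [([309.2, 167.0, 333.7, 190.9], 0.77)]
set_point [([315.2, 168.9, 323.0, 184.2], 0.19)]
heat_ring [([307.6, 164.2, 335.6, 195.9], 0.52)]
fan_pointer [([314.6, 167.9, 324.4, 18
[... 444 characters left out ...]
[([384.8, 194.6, 406.5, 237.6], 0.83), ([115.4, 148.9, 141.2, 183.0], 0.6), ([195.0, 201.5, 222.7, 237.3], 0.37)]
warmer [([178.0, 171.7, 306.9, 250.7], 0.59), ([431.5, 168.5, 467.6, 193.3], 0.39)]
seat_center [([176.0, 174.5, 299.8, 249.1], 0.65)]
far_clip [([264.4, 179.1, 276.0, 192.2], 0.64), ([432.0, 166.2, 467.9, 193.7], 0.16)]
dial_center [([200.3, 205.6, 216.9, 219.6], 0.27)]
lever_center [([194.8, 200.8, 222.6, 235.5], 0.95), ([172.6, 172.2, 304.1, 250.9], 0.45)]
set_point [([190.3, 183.9, 198.4, 193.7], 0.62)]
heat_ring [([192.7, 200.9, 224.3, 233.7], 0.94), ([174.9, 172.6, 304.7, 249.4], 0.68), ([305.6, 248.5, 342.5, 287.9], 0.16)]
fan_pointer [([198.3, 206.3, 214.7, 217.8], 0.69)]
```

```bash
python3 - <<'E'
import cv2
i=cv2.imread('pics/top0.png');cv2.imwrite('pics/top0c.png',cv2.resize(i[150:270,160:320],None,fx=5,fy=5,interpolation=cv2.INTER_CUBIC))
cv2.imwrite('pics/top0d.png',cv2.resize(i[170:260,350:450],None,fx=6,fy=6,interpolation=cv2.INTER_CUBIC))
i=cv2.imread('pics/scene0.png');cv2.imwrite('pics/scene0c.png',cv2.resize(i[140:260,230:370],None,fx=5,fy=5,interpolation=cv2.INTER_CUBIC))
E
```

```text
(no output)
```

View pics/top0.png

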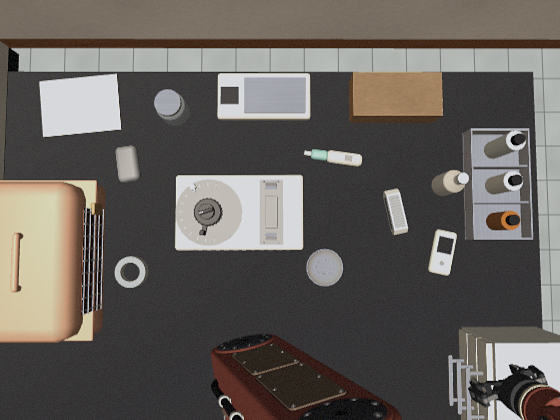

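View pics/scene0.png

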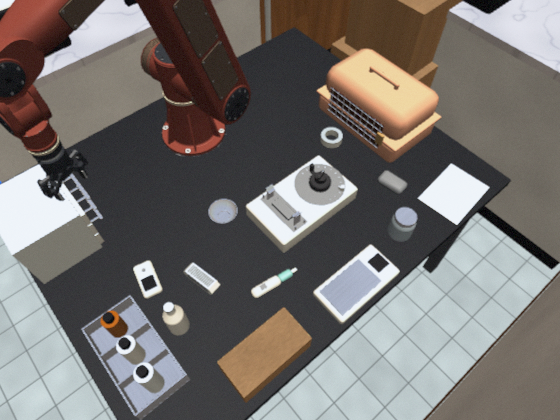

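```bash
sleep 0
```

```text
(no output)
```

View pics/top0c.png

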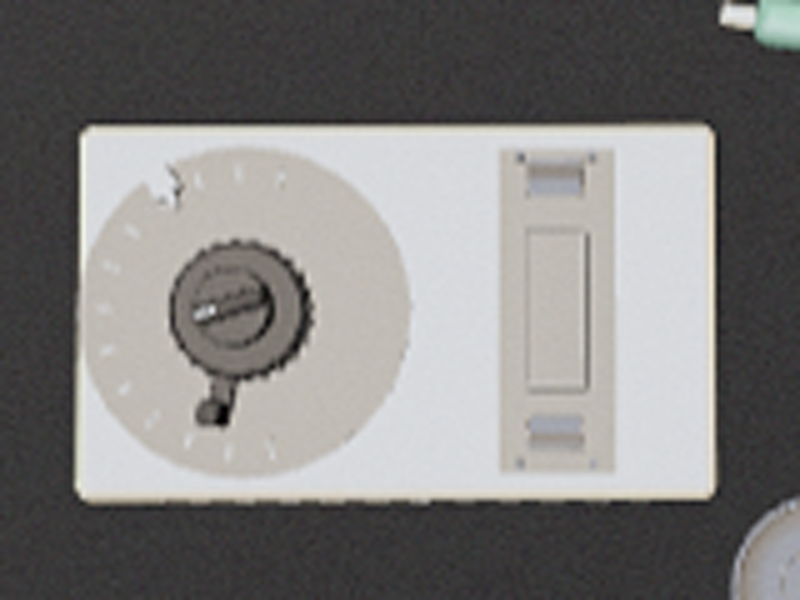

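View pics/top0d.png

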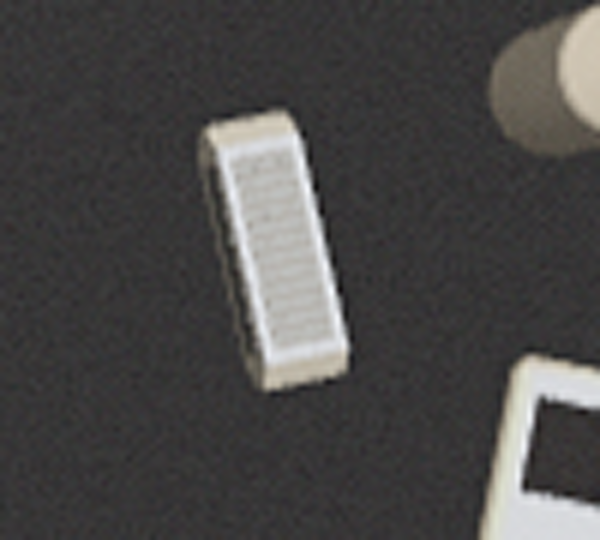

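View pics/scene0c.png

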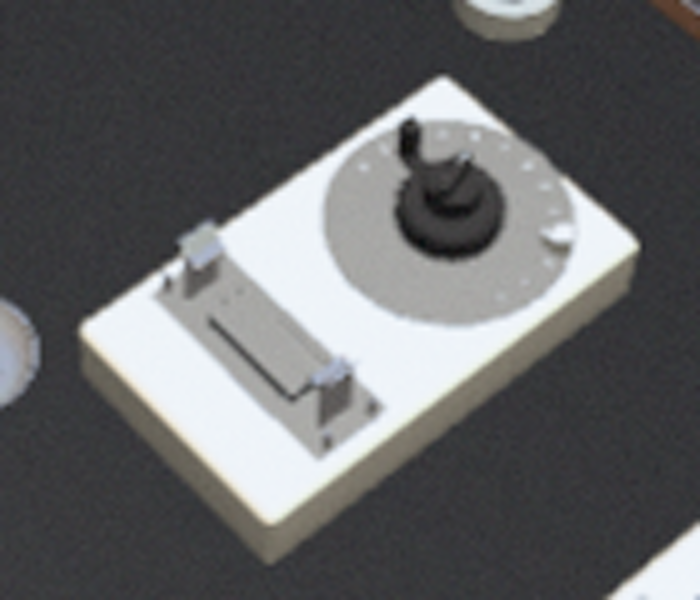

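```bash
cat > h.py <<'E'
import numpy as np,pickle,cv2
from scipy.optimize import least_squares
from scipy.spatial.transform import Rotation as Ro
def bp(f,u,v,z):
    E=f['extrinsics'];d=E[:3,:3]@np.array([(u-f['cx'])/f['fx'],-(v-f['cy'])/f['fy'],-1]);o=E[:3,3]
    return o+d*(z-o[2])/d[2]
def pj(f,p):
    E=f['extrinsics'];c=(np.atleast_2d(p)-E[:3,3])@E[:3,:3]
    return np.c_[f['cx']-f['fx']*c[:,0]/c[:,2],f['cy']+f['fy']*c[:,1]/c[:,2]]
def load(n):return pickle.load(open(n+'.pkl','rb'))
def un(p,s,x0,y0):p=np.array(p,float);return (p+.5)/s-.5+[x0,y0]
E
python3 - <<'E'
from h import *
T=load('top0');S=load('scene0')
tc=un([(80,126),(715,126),(716,499),(77,499)],5,160,150)
for p in tc:print('top corner',bp(T,*p,70)[:2].round(1))
sc=un([(446,77),(641,243),(272,522),(82,332)],5,230,140)
for p in sc:print('scene corner',bp(S,*p,70)[:2].round(1))
for n,p in [('seat',(557,310)),('dial',(247,312))]:
    print(n,bp(T,*un(p,5,160,150),70 if n=='dial' else 82)[:2])
for n,p,z in [('lever',(212,410),116),('rider',(168,187),80),('knobtop',(232,305),127),('fclip',(556,178),115),('nclip',(556,430),115)]:
    print(n,bp(T,*un(p,5,160,150),z)[:2])
for p in [(217,150),(292,136),(347,347),(263,365)]:print('cart',bp(T,*un(p,6,350,170),40)[:2])
for p in [(217,150),(292,136),(347,347),(263,365)]:print('cart',bp(T,*un(p,6,350,170),40)[:2])
i=S['pixels'];cv2.imwrite('pics/s1.png',cv2.resize(i[240:310,160:240],None,fx=8,fy=8,interpolation=cv2.INTER_CUBIC))
E
```

```text
top corner [642.7 250.9]
top corner [642.5 -86.2]
top corner [445.  -85.9]
top corner [445.5 249.7]
scene corner [450.6 248.8]
scene corner [643.9 249.5]
scene corner [644.3 -83.2]
scene corner [453.7 -85.8]
seat [543.95023445  -2.52720212]
dial [543.76558803 161.42873497]
lever [491.47819707 171.54308347]
rider [609.05250073 201.95023295]
knobtop [544.13779009 160.14005121]
fclip [609.66869797  -2.74117936]
nclip [481.09814559  -2.78975952]
cart [ 592.25599437 -313.37472461]
cart [ 598.59210315 -347.51096341]
cart [ 503.00366011 -370.66557939]
cart [ 494.95037042 -332.59021298]
cart [ 592.25599437 -313.37472461]
cart [ 598.59210315 -347.51096341]
cart [ 503.00366011 -370.66557939]
cart [ 494.95037042 -332.59021298]
```

View pics/s1.png

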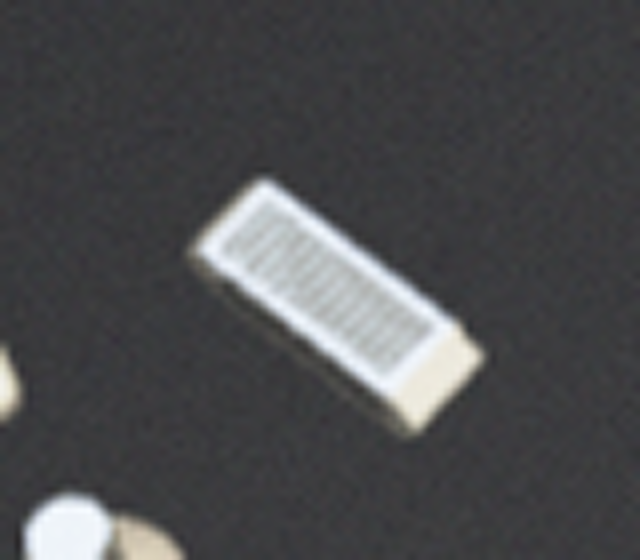

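```bash
python3 - <<'E'
from h import *
T=load('top0');S=load('scene0')
def cart(x,y,a,z=20):
    P=np.array([(50,19,20),(50,-19,20),(-50,-19,20),(-50,19,20)],float)
    return Ro.from_euler('z',a).apply(P)+[x,y,z]
tp=un([(217,150),(292,136),(347,347),(263,365)],6,350,170)
sp=un([(460,322),(385,392),(195,250),(265,180)],8,160,240)
for w in((1,1),(1,0),(0,1)):
    r=least_squares(lambda q:np.r_[w[0]*(pj(T,cart(*q))-tp).ravel(),w[1]*(pj(S,cart(*q))-sp).ravel()],[547,-341,.2])
    print(w,r.x[:2],np.degrees(r.x[2]),r.fun.round(1))
# warmer
tc=un([(80,126),(715,126),(716,499),(77,499)],5,160,150)
sc=un([(641,243),(272,522),(82,332),(446,77)],5,230,140)
def wm(x,y,a):
    return Ro.from_euler('z',a).apply(np.array([(100,170,70),(100,-170,70),(-100,-170,70),(-100,170,70)],float))+[x,y,0]
for w in((1,1),(1,0),(0,1)):
    r=least_squares(lambda q:np.r_[w[0]*(pj(T,wm(*q))-tc).ravel(),w[1]*(pj(S,wm(*q))-sc).ravel()],[547,82,0])
    print(w,r.x[:2],np.degrees(r.x[2]),r.fun.round(1))
for n,p,z in [('fclip',(335,366),118),('nclip',(202,243),118),('lever',(410,122),116),('dial',(450,225),70)]:
    print(n,bp(S,*un(p,5,230,140),z)[:2])
E
```

```text
(1, 1) [ 547.1058119  -341.21399304] 12.350752416108115 [-0.5  0.1  0.6 -0.5 -0.1  0.3  0.3  0.3 -0.6 -0.1  0.5  0.3  0.4 -0.1
  0.  -0.1]
(1, 0) [ 547.2078766  -341.03594163] 12.24166636169689 [-0.6  0.1  0.5 -0.6 -0.2  0.2  0.2  0.2 -0.  -0.   0.   0.   0.  -0.
  0.  -0. ]
(0, 1) [ 546.95651093 -341.43492052] 12.495102342904557 [-0.   0.   0.  -0.   0.   0.   0.   0.  -0.6 -0.1  0.4  0.3  0.3 -0.1
 -0.1 -0.1]
(1, 1) [545.20649455  82.55334568] 0.12817768068912896 [-0.7 -0.8  0.4 -1.2  0.7 -0.2 -1.   0.3  0.9 -0.3 -0.7  1.  -1.9 -1.2
 -0.4 -1.4]
(1, 0) [543.97091066  82.10885871] -0.02112209595852183 [-0.4 -0.5  0.7 -0.5  0.7  0.4 -0.9  0.6  0.  -0.  -0.   0.  -0.  -0.
 -0.  -0. ]
(0, 1) [547.4358047   82.97864891] 0.3846019471287143 [-0.  -0.   0.  -0.   0.  -0.  -0.  -0.   1.4 -0.2  0.1  1.5 -1.4 -0.7
 -0.1 -1.2]
fclip [604.72331833   2.90101909]
nclip [4.76601630e+02 9.56876337e-02]
lever [489.5242117  173.83633644]
dial [548.29993223 160.7909826 ]
```

```bash
cat >> h.py <<'E'
def mv(s,p,yaw):
    R=Ro.from_euler('xyz',s['tool_rot'],degrees=True)
    d=R.inv().apply(np.array(p)-s['ee_pos'])/250
    w=(R.inv()*Ro.from_euler('xyz',[-90,0,yaw],degrees=True)).as_rotvec(degrees=True)/180
    return d.round(4).tolist(),w.round(4).tolist()
E
python3 - <<'E'
from cell import *
from h import *
s=sense()
print(mv(s,(547,-341.2,120),102.35), mv(s,(547,-341.2,230),102.35))
E
```

```text
([-0.1003, 0.4454, 1.628], [0.0, -0.9636, 0.0]) ([-0.1002, 0.0054, 1.628], [0.0, -0.9636, 0.0])
```

Request:
step_arm(rows=[[[-0.05, 0, 0.2], [0, -0.1, 0], 85], [[-0.05, 0, 0.4], [0, -0.2, 0], 85], [[-0.05, 0, 0.6], [0, -0.3, 0], 85], [[-0.05, 0, 0.8], [0, -0.4, 0], 85], [[-0.05, 0, 0.8], [0, -0.5, 0], 85], [[-0.05, 0, 0.8], [0, -0.5, 0], 85], [[-0.05, 0, 0.8], [0, -0.5, 0], 85], [[-0.05, 0, 0.8], [0, -0.5, 0], 85], [[-0.05, 0, 0.8], [0, -0.5, 0], 85], [[-0.05, 0, 0.8], [0, -0.5, 0], 85]])

```text
t: 2.0
ee_pos: [355.2, -420.1, 231.3]
tool_rot: [-90.0, 0.0, 15.2]
force: [-0.6, -0.1, -0.1]
finger_gap: 84.9
```

```bash
python3 - <<'E'
from cell import *
from h import *
s=sense()
print(s['t'],s['ee_pos'],s['q'],mv(s,(547,-341.2,200),102.35))
E
```

```text
2.0 [ 355.2255526  -420.08241765  231.27859605] [-5.73953202e+01  1.94017147e+01 -4.89185556e+00  6.57086170e+01
 -2.13161513e-03  1.74061288e+01] ([0.823, 0.1251, 0.1034], [-0.0, -0.4842, -0.0])
```

Request:
step_arm(rows=[[[0.2, 0.03, 0.025], [0, -0.1, 0], 85], [[0.4, 0.06, 0.05], [0, -0.2, 0], 85], [[0.6, 0.09, 0.075], [0, -0.3, 0], 85], [[0.823, 0.125, 0.103], [0, -0.4, 0], 85], [[0.823, 0.125, 0.103], [0, -0.484, 0], 85], [[0.823, 0.125, 0.103], [0, -0.484, 0], 85], [[0.823, 0.125, 0.103], [0, -0.484, 0], 85], [[0.823, 0.125, 0.103], [0, -0.484, 0], 85], [[0.823, 0.125, 0.103], [0, -0.484, 0], 85], [[0.823, 0.125, 0.103], [0, -0.484, 0], 85]])

```text
t: 3.0
ee_pos: [547.1, -341.2, 199.9]
tool_rot: [-90.0, -0.0, 101.1]
force: [-0.1, -0.0, -0.4]
finger_gap: 85.0
```

```bash
python3 - <<'E'
from cell import *
from h import *
s=sense()
print(s['t'],s['ee_pos'],s['q'],s['force'],mv(s,(547,-341.2,8),102.35))
E
```

```text
3.0 [ 547.06220911 -341.21418236  199.87862016] [-3.84450970e+01  3.08843675e+01  8.40237442e+00  6.75336013e+01
  6.01415035e-04 -4.95898175e+01] [-0.06225842 -0.01494985 -0.39222912] ([-0.0001, 0.7675, 0.0001], [-0.0001, -0.0067, 0.0001])
```

Request:
step_arm(rows=[[[0, 0.19, 0], [0, -0.007, 0], 85], [[0, 0.38, 0], [0, -0.007, 0], 85], [[0, 0.56, 0], [0, -0.007, 0], 85], [[0, 0.68, 0], [0, -0.007, 0], 85], [[0, 0.74, 0], [0, -0.007, 0], 85], [[0, 0.78, 0], [0, -0.007, 0], 85], [[0, 0.78, 0], [0, -0.007, 0], 85]])

```text
t: 3.7
ee_pos: [547.0, -341.2, 4.6]
tool_rot: [-90.0, -0.0, 102.4]
force: [-0.6, -0.3, 0.8]
finger_gap: 85.1
```

```bash
python3 - <<'E'
from cell import *
import cv2
f=grab_frame('scene');cv2.imwrite('pics/s2.png',cv2.resize(f['pixels'][180:320,120:280],None,fx=5,fy=5,interpolation=cv2.INTER_CUBIC))
E
```

```text
(no output)
```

View pics/s2.png

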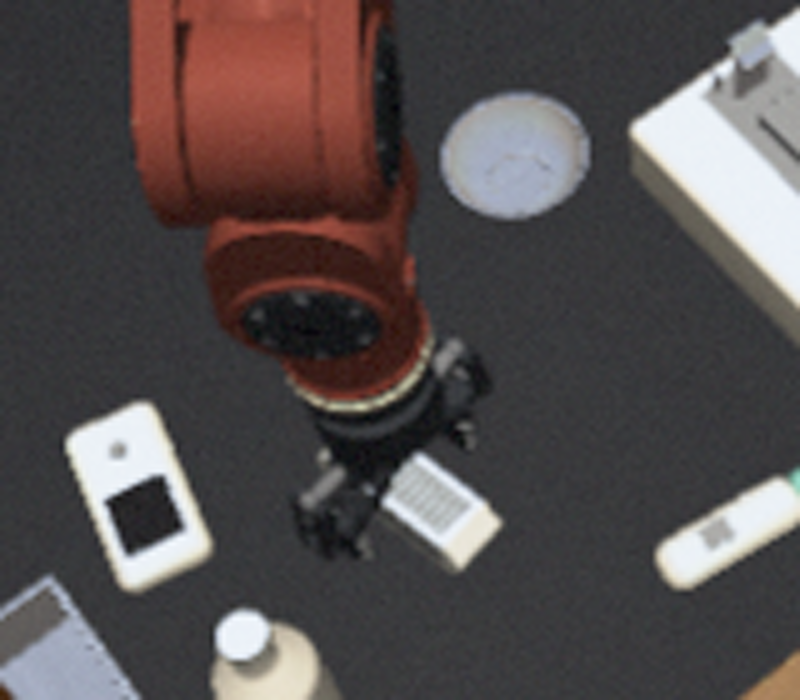

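The gripper straddles the cartridge (cartridge's far end at about (450,510)). Close.

Request:
step_arm(rows=[[[0, 0, 0], [0, 0, 0], 30], [[0, 0, 0], [0, 0, 0], 30], [[0, 0, 0], [0, 0, 0], 30], [[0, 0, 0], [0, 0, 0], 30], [[0, 0, 0], [0, 0, 0], 30], [[0, 0, 0], [0, 0, 0], 30], [[0, -0.04, 0], [0, 0, 0], 30], [[0, -0.2, 0], [0, 0, 0], 30], [[0, -0.4, 0], [0, 0, 0], 30], [[0, -0.7, 0], [0, 0, 0], 30]], grip_force=60)

```text
t: 4.75
ee_pos: [546.8, -341.1, 157.6]
tool_rot: [-90.0, -0.0, 102.4]
force: [0.7, -1.1, -2.2]
finger_gap: 36.9
```

```bash
python3 - <<'E'
from cell import *
from h import *
s=sense()
print(s['t'],s['ee_pos'],s['q'],s['force'],s['finger_gap'],mv(s,(545,-2.3,200),90))
E
```

```text
4.75 [ 546.84568469 -341.08755437  157.62408098] [-3.84477870e+01  3.22440815e+01  4.25984990e+00  6.20311455e+01
 -3.51153926e-04 -5.08498488e+01] [ 0.74775037 -1.05568878 -2.2106188 ] 36.9202296377472 ([1.3251, -0.1693, -0.2838], [-0.0001, 0.0689, 0.0001])
```

Request:
step_arm(rows=[[[0.05, -0.12, -0.02], [0, 0.01, 0], 30], [[0.2, -0.2, -0.05], [0, 0.02, 0], 30], [[0.4, -0.2, -0.1], [0, 0.03, 0], 30], [[0.6, -0.2, -0.15], [0, 0.04, 0], 30], [[0.8, -0.2, -0.2], [0, 0.05, 0], 30], [[0.95, -0.2, -0.23], [0, 0.069, 0], 30], [[1.0, -0.2, -0.26], [0, 0.069, 0], 30], [[1.0, -0.2, -0.26], [0, 0.069, 0], 30]])

```text
t: 5.55
ee_pos: [557.0, -81.1, 208.3]
tool_rot: [-90.0, -0.0, 90.2]
force: [0.1, -0.4, -0.7]
finger_gap: 37.5
```

```bash
python3 - <<'E'
from cell import *
from h import *
s=sense()
print(s['t'],s['ee_pos'],s['q'],s['force'],s['finger_gap'],mv(s,(545,-2.3,170),90))
E
```

```text
5.55 [556.99086285 -81.10934127 208.33568842] [-1.57340117e+01  2.15050827e+01 -5.30443052e+00  6.31651908e+01
  1.23790801e-02 -1.59261347e+01] [ 0.10650803 -0.42641234 -0.70316941] 37.479231281734556 ([0.3154, 0.1533, 0.047], [0.0002, 0.0011, 0.0])
```

Request:
step_arm(rows=[[[0.12, 0.04, 0.02], [0, 0, 0], 30], [[0.25, 0.1, 0.04], [0, 0, 0], 30], [[0.315, 0.153, 0.047], [0, 0, 0], 30], [[0.315, 0.153, 0.047], [0, 0, 0], 30], [[0.315, 0.153, 0.047], [0, 0, 0], 30]])

```text
t: 6.05
ee_pos: [545.3, -3.6, 170.4]
tool_rot: [-90.0, 0.0, 90.2]
force: [0.4, 1.0, -1.5]
finger_gap: 37.4
```

```bash
python3 - <<'E'
from cell import *
from h import *
s=sense()
print(s['t'],s['ee_pos'],s['tool_rot'],s['q'],s['force'],s['finger_gap'])
for n in('scene','top'):
    f=grab_frame(n);pickle.dump(f,open(n+'1.pkl','wb'));i=f['pixels']
    c=i[110:250,220:380] if n=='scene' else i[150:270,200:360]
    cv2.imwrite(f'pics/{n}1.png',cv2.resize(c,None,fx=5 ,fy=5,interpolation=cv2.INTER_CUBIC))
E
```

```text
6.05 [545.31637889  -3.63823757 170.35324375] [-9.00299618e+01  3.43285363e-02  9.01855478e+01] [-8.04681269e+00  2.11773257e+01 -1.17799915e+01  5.70081143e+01
 -2.96846242e-02 -8.23237841e+00] [ 0.35321287  1.00463087 -1.53752732] 37.3891175112025
```

View pics/scene1.png

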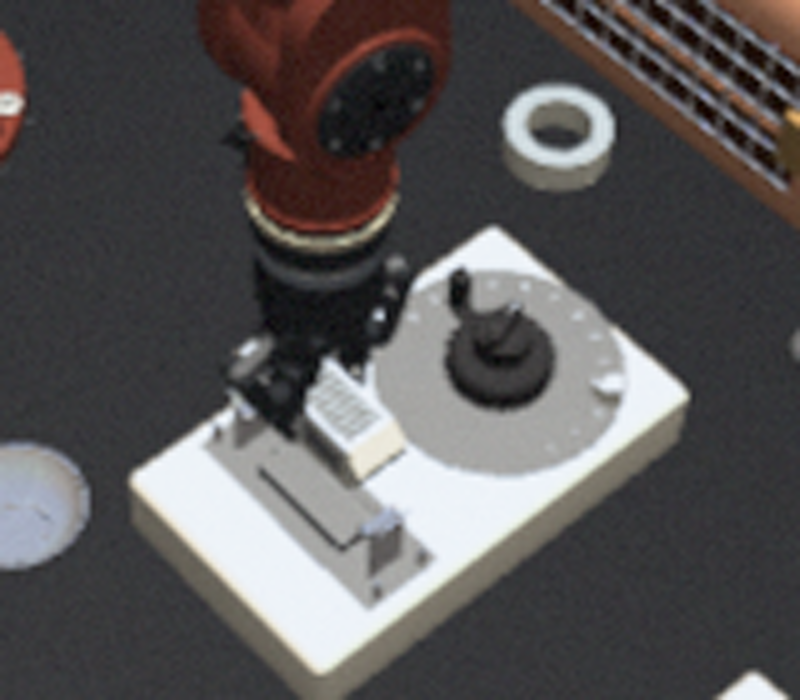

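View pics/top1.png

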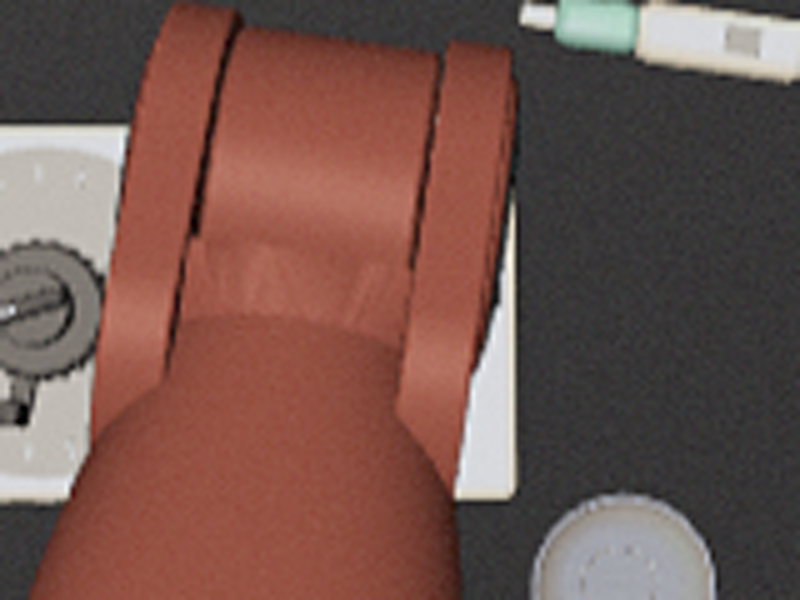

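```bash
python3 - <<'E'
from h import *
S=load('scene1');T=load('top0')
from numpy import array as A
def draw(f,crop,k,name,polys):
    y0,y1,x0,x1=crop
    im=cv2.resize(f['pixels'][y0:y1,x0:x1],None,fx=k,fy=k,interpolation=cv2.INTER_CUBIC)
    for P in polys:
        q=((pj(f,A(P,float))-[x0,y0]+.5)*k-.5).round().astype(int)
        cv2.polylines(im,[q],True,(0,0,255),1)
    cv2.imwrite(name,im)
sx,sy,z=545,-2.5,70
def box(cx,cy,lx,ly,z):return [(cx+a*lx/2,cy+b*ly/2,z) for a,b in((1,1),(1,-1),(-1,-1),(-1,1))]
seat=box(sx,sy,84,32,82)
fc=[(sx+55,sy+14,115),(sx+55,sy-14,115)];nc=[(sx-55,sy+14,115),(sx-55,sy-14,115)]
dial=[(sx+36*np.cos(t),sy+165+36*np.sin(t),94) for t in np.linspace(0,6.28,40)]
tx,ty,tz=545.3,-3.6,170.4+15.4
c=[box(tx,ty,100,38,tz+20),box(tx,ty,122,38,tz+4)]
w=box(545.2,82.5,200,340,70)
draw(S,(130,250,240,360),6.5,'pics/ov_s.png',[seat,fc,nc,dial,w]+c)
draw(T,(150,270,170,310),5.5,'pics/ov_t.png',[seat,fc,nc,dial,w])
E
```

```text
(no output)
```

View pics/ov_s.png

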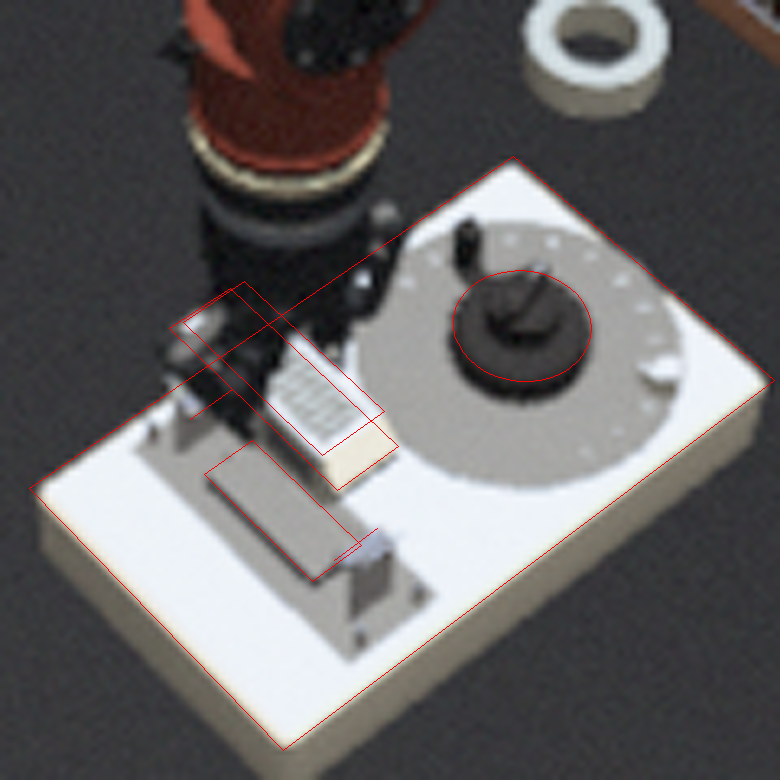

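View pics/ov_t.png

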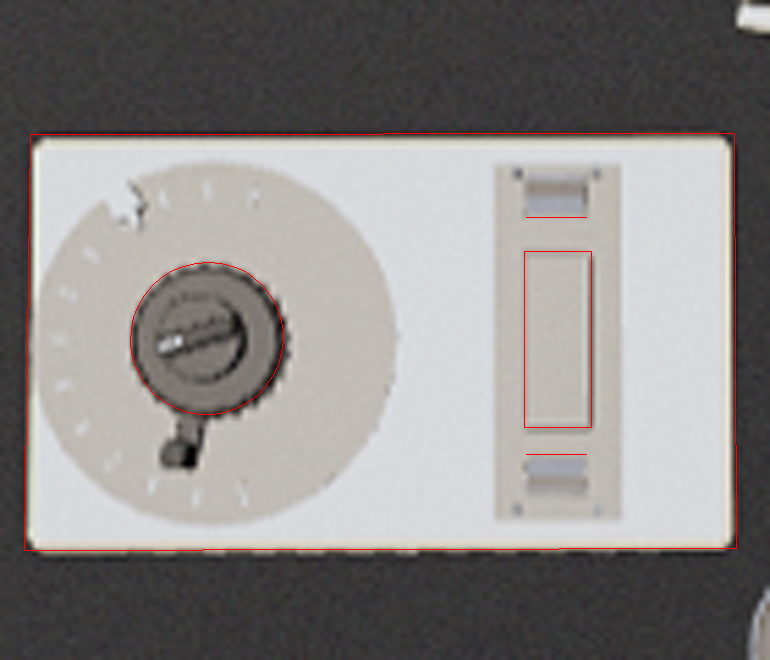

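Request:
step_arm(rows=[[[0.005, 0.06, 0.002], [0, 0, 0], 30], [[0.005, 0.14, 0.002], [0, 0, 0], 30], [[0.005, 0.2, 0.002], [0, 0, 0], 30], [[0.005, 0.2, 0.002], [0, 0, 0], 30], [[0.005, 0.2, 0.002], [0, 0, 0], 30]], grip_force=90)

```text
t: 6.65
ee_pos: [545.9, -3.6, 121.5]
tool_rot: [-90.1, 0.0, 90.1]
force: [0.8, 0.1, -0.4]
finger_gap: 36.6
```

```bash
python3 - <<'E'
from cell import *
from h import *
s=sense()
print(s['t'],s['ee_pos'],s['tool_rot'],s['force'],s['finger_gap'],mv(s,(544.6,-2.5,112.6),90.1))
E
```

```text
6.65 [545.86300464  -3.58743281 121.46552537] [-9.01285431e+01  4.17155331e-02  9.00662592e+01] [ 0.8233327  0.0662241 -0.4158951] 36.63566191335556 ([0.0044, 0.0354, 0.0051], [0.0007, -0.0002, -0.0002])
```

Request:
step_arm(rows=[[[0.004, 0.015, 0.005], [0, 0, 0], 30], [[0.004, 0.03, 0.005], [0, 0, 0], 30], [[0.004, 0.045, 0.005], [0, 0, 0], 30], [[0.004, 0.06, 0.005], [0, 0, 0], 30], [[0.004, 0.075, 0.005], [0, 0, 0], 30], [[0.004, 0.09, 0.005], [0, 0, 0], 30], [[0.004, 0.09, 0.005], [0, 0, 0], 30]])

```text
t: 7.35
ee_pos: [545.0, -2.6, 98.7]
tool_rot: [-90.2, 0.0, 90.1]
force: [3.0, -0.4, -3.3]
finger_gap: 36.9
```

```bash
python3 - <<'E'
from cell import *
from h import *
s=sense()
print(s['t'],s['ee_pos'],s['tool_rot'],s['force'],s['finger_gap'],mv(s,(544.6,-2.5,86.6),90.1))
f=grab_frame('scene');cv2.imwrite('pics/s3.png',cv2.resize(f['pixels'][130:250,240:360],None,fx=6,fy=6,interpolation=cv2.INTER_CUBIC))
E
```

```text
7.35 [544.98387121  -2.64243847  98.6556217 ] [-9.01571379e+01  4.79524589e-02  9.00707940e+01] [ 3.00384053 -0.44265294 -3.32305223] 36.94292432929632 ([0.0006, 0.0482, 0.0017], [0.0009, -0.0002, -0.0003])
```

View pics/s3.png

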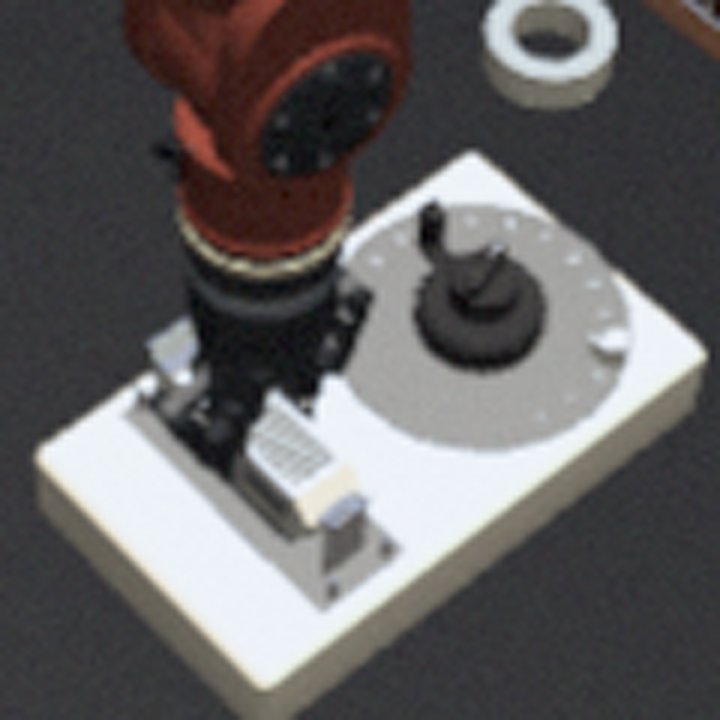

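Request:
step_arm(rows=[[[0, 0.015, 0.002], [0, 0, 0], 30], [[0, 0.03, 0.002], [0, 0, 0], 30], [[0, 0.04, 0.002], [0, 0, 0], 30], [[0, 0.048, 0.002], [0, 0, 0], 30], [[0, 0.05, 0.002], [0, 0, 0], 30], [[0, 0.05, 0.002], [0, 0, 0], 30]])

```text
t: 8.0
ee_pos: [544.0, -2.6, 88.8]
tool_rot: [-90.2, 0.1, 90.1]
force: [-10.3, 1.0, 36.3]
finger_gap: 36.7
```

```bash
python3 - <<'E'
from cell import *
from h import *
s=sense()
print(s['t'],s['ee_pos'],s['tool_rot'],s['force'],s['finger_gap'],mv(s,(544.6,-2.5,86.6),90.1))
E
```

```text
8.0 [544.02436202  -2.60896237  88.78731349] [-9.01781440e+01  6.42394029e-02  9.00714812e+01] [-10.31660462   1.03485167  36.32007298] 36.68592682723309 ([0.0004, 0.0088, -0.0023], [0.001, -0.0002, -0.0004])
```

Request:
step_arm(rows=[[[0, -0.004, 0], [0, 0, 0], 30], [[0, -0.004, 0], [0, 0, 0], 60], [[0, -0.004, 0], [0, 0, 0], 60], [[0, -0.004, 0], [0, 0, 0], 60], [[0, -0.03, 0], [0, 0, 0], 60], [[0, -0.12, 0], [0, 0, 0], 60], [[0, -0.24, 0], [0, 0, 0], 60], [[0, -0.3, 0], [0, 0, 0], 30], [[0, -0.3, 0], [0, 0, 0], 0], [[0, -0.3, 0], [0, 0, 0], 0]])

```text
t: 9.0
ee_pos: [543.7, -2.5, 163.6]
tool_rot: [-90.2, 0.1, 90.1]
force: [-0.0, 0.7, 0.2]
finger_gap: 17.0
```

```bash
cat >> h.py <<'E'
from numpy import array as A
def draw(f,crop,k,name,polys):
    y0,y1,x0,x1=crop
    im=cv2.resize(f['pixels'][y0:y1,x0:x1],None,fx=k,fy=k,interpolation=cv2.INTER_CUBIC)
    for P in polys:
        q=((pj(f,A(P,float))-[x0,y0]+.5)*k-.5).round().astype(int)
        cv2.polylines(im,[q],True,(0,0,255),1)
    cv2.imwrite(name,im)
def box(cx,cy,lx,ly,z):return [(cx+a*lx/2,cy+b*ly/2,z) for a,b in((1,1),(1,-1),(-1,-1),(-1,1))]
E
python3 - <<'E'
from cell import *
from h import *
s=sense()
print(s['t'],s['ee_pos'],s['tool_rot'],s['force'],s['finger_gap'])
f=grab_frame('scene');
draw(f,(130,250,240,360),6,'pics/s4.png',[box(544.6,-2.5,100,38,122)])
cv2.imwrite('pics/s4r.png',cv2.resize(f['pixels'][180:240,250:320],None,fx=10,fy=10,interpolation=cv2.INTER_CUBIC))
E
```

```text
9.0 [543.71175188  -2.5231111  163.60934263] [-9.01805310e+01  6.63444650e-02  9.00718194e+01] [-0.04252624  0.70541899  0.15724661] 17.002929750064656
```

View pics/s4.png

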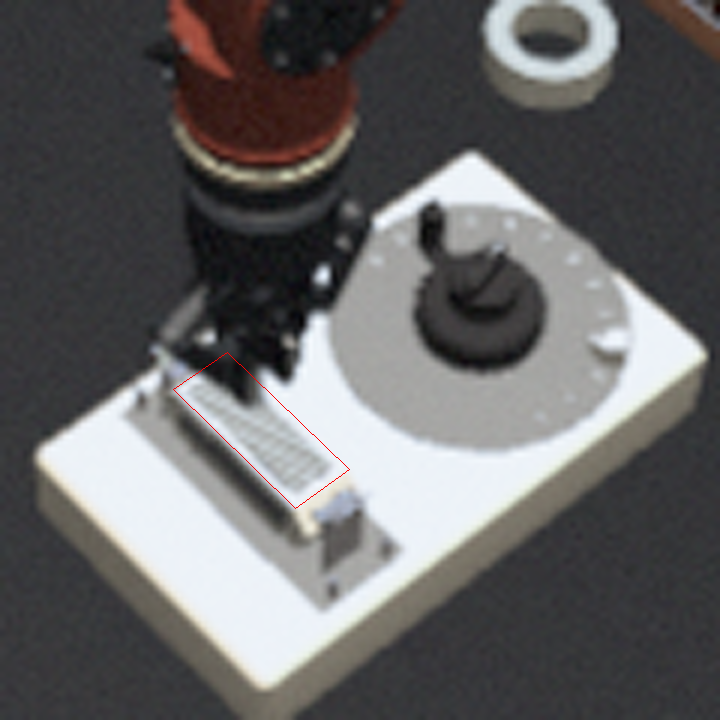

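View pics/s4r.png

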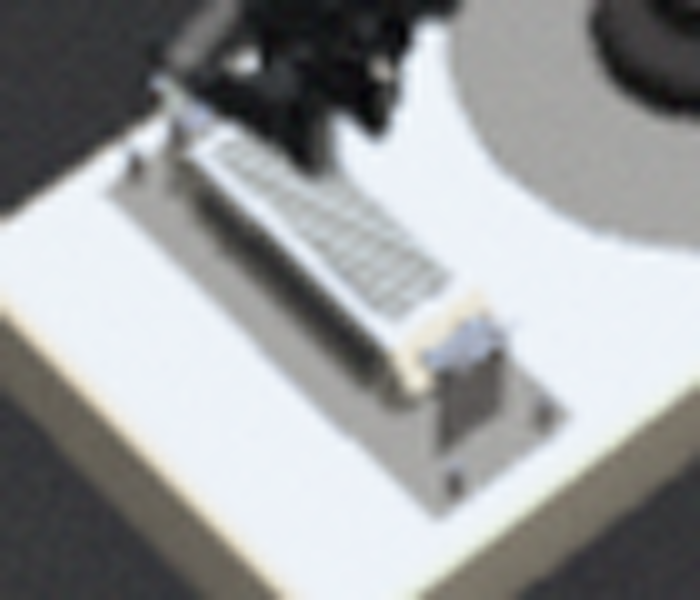

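Request:
step_arm(rows=[[[0, 0.05, -0.003], [0, 0, 0], 0], [[0, 0.1, -0.003], [0, 0, 0], 0], [[0, 0.145, -0.003], [0, 0, 0], 0], [[0, 0.16, -0.003], [0, 0, 0], 0], [[0, 0.168, -0.003], [0, 0, 0], 0], [[0, 0.175, -0.003], [0, 0, 0], 0], [[0, 0.175, -0.003], [0, 0, 0], 0], [[0, 0.175, -0.003], [0, 0, 0], 0]])

```text
t: 9.85
ee_pos: [542.8, -2.4, 121.9]
tool_rot: [-90.1, 0.1, 90.1]
force: [-18.5, 1.9, 44.9]
finger_gap: 0.0
```

Request:
step_arm(rows=[[[0, -0.01, 0], [0, 0, 0], 0], [[0, -0.06, 0], [0, 0, 0], 0], [[0, -0.2, 0], [0, 0, 0], 0], [[0, -0.35, 0.1], [0, 0, 0], 0], [[0, -0.4, 0.3], [0, 0, 0], 0], [[0, -0.4, 0.5], [0, 0, 0], 0], [[0, -0.4, 0.7], [0, 0, 0], 30], [[0, -0.4, 0.85], [0, 0, 0], 30], [[0, -0.4, 0.85], [0, 0, 0], 30]])

```text
t: 10.75
ee_pos: [325.7, -1.9, 221.4]
tool_rot: [-89.9, 0.1, 90.1]
force: [-0.0, 0.1, 0.6]
finger_gap: 29.8
```

```bash
python3 - <<'E'
from cell import *
from h import *
s=sense()
print(s['t'],s['ee_pos'],s['tool_rot'],s['force'],s['finger_gap'],s['q'])
for n in('scene','top'):
    f=grab_frame(n);pickle.dump(f,open(n+'2.pkl','wb'));
    seat=[box(544.6,-2.5,100,38,122)]
    dx,dy=544.6,162.5
    def rb(th,z):
        o=A([-np.cos(th),np.sin(th)]);t=A([np.sin(th),np.cos(th)])
        return [tuple(A([dx,dy])+r*o+w*t)+(z,) for r,w in((65,7),(86,7),(86,-7),(65,-7))]
    def lb(th,z):
        o=A([-np.cos(th),np.sin(th)]);t=A([np.sin(th),np.cos(th)])
        return [tuple(A([dx,dy])+r*o+w*t)+(z,) for r,w in((48,6),(62,6),(62,-6),(48,-6))]
    P=seat+[rb(np.radians(148),90),lb(np.radians(10.5),116)]
    P+=[[(dx+r*np.cos(t),dy+r*np.sin(t),z) for t in np.linspace(0,6.28,40)] for r,z in((36,94),(20,127),(86,70))]
    draw(f,(140,240,285,365) if n=='scene' else (160,260,160,290),6,f'pics/r_{n}.png',P)
    draw(f,(140,240,285,365) if n=='scene' else (160,260,160,290),6,f'pics/q_{n}.png',[])
    draw(f,(180,240,250,320) if n=='scene' else (170,250,240,320),9,f'pics/c_{n}.png',seat)
E
```

```text
10.75 [325.66670855  -1.90095129 221.39256354] [-8.99449690e+01  5.65223286e-02  9.00687852e+01] [-0.04206079  0.09753938  0.61937634] 29.840345828779817 [-13.20034833  -5.17677175 -35.15942402  60.05793628  -0.06764433
 -13.26908243]
```

View pics/r_scene.png

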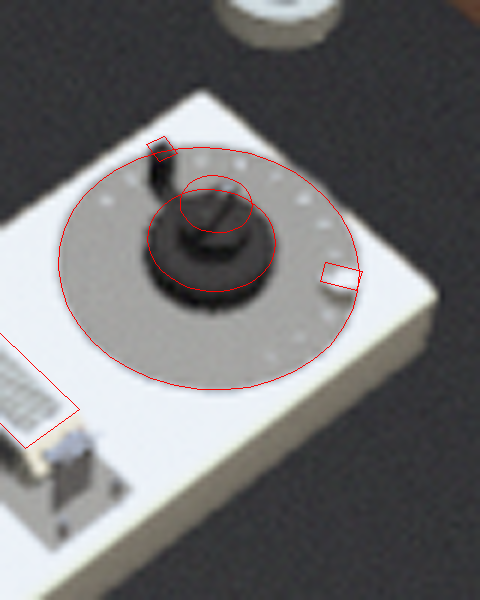

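View pics/r_top.png

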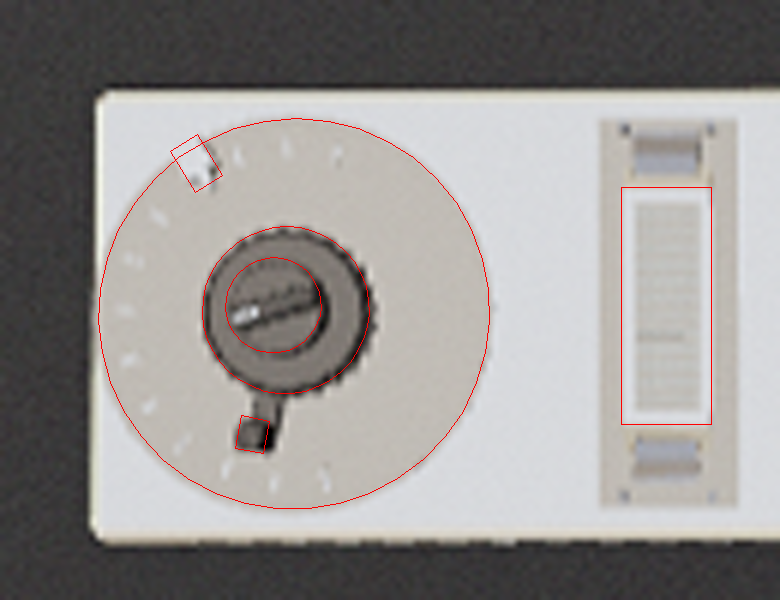

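View pics/c_scene.png

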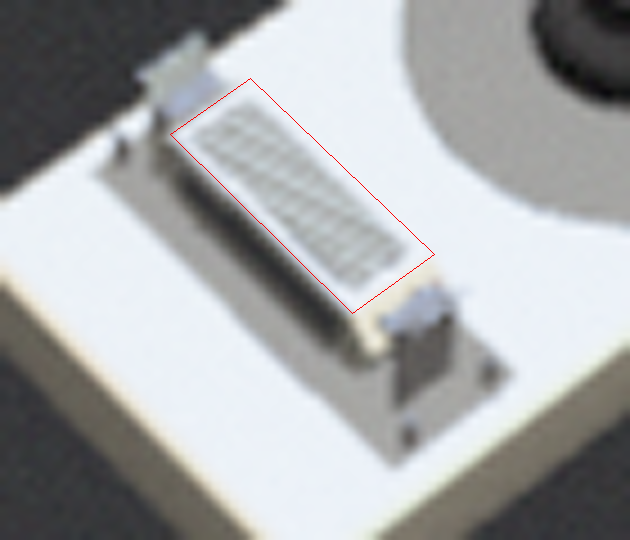

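View pics/c_top.png

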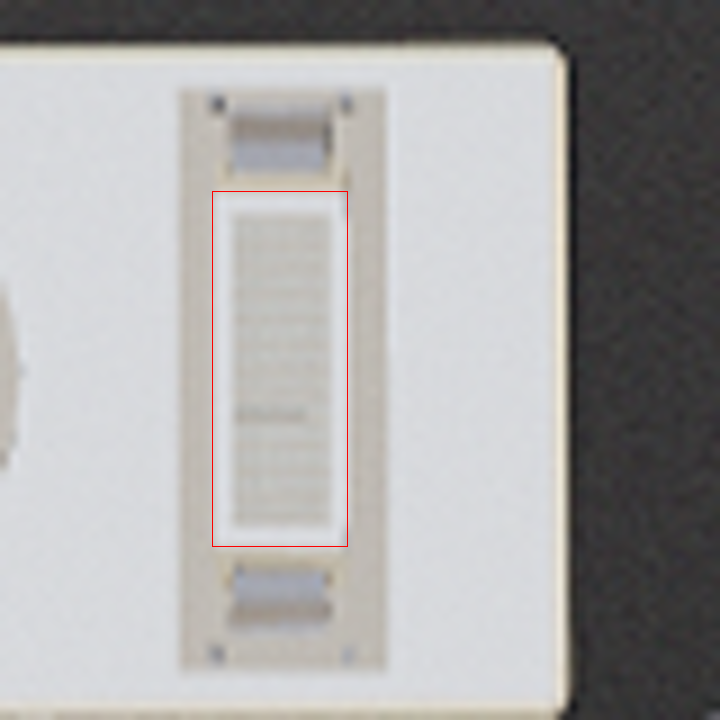

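View pics/q_scene.png

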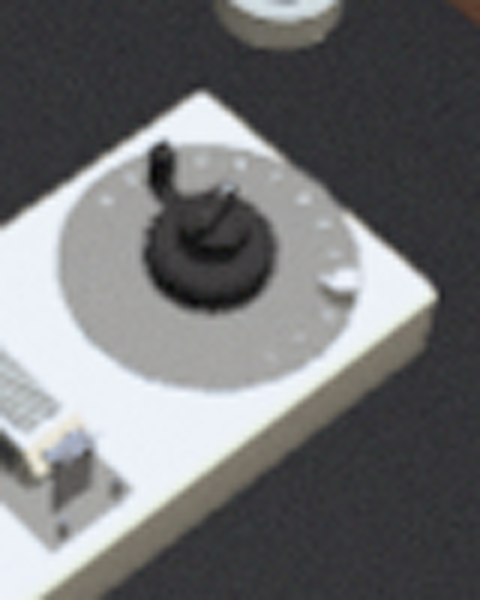

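View pics/q_top.png

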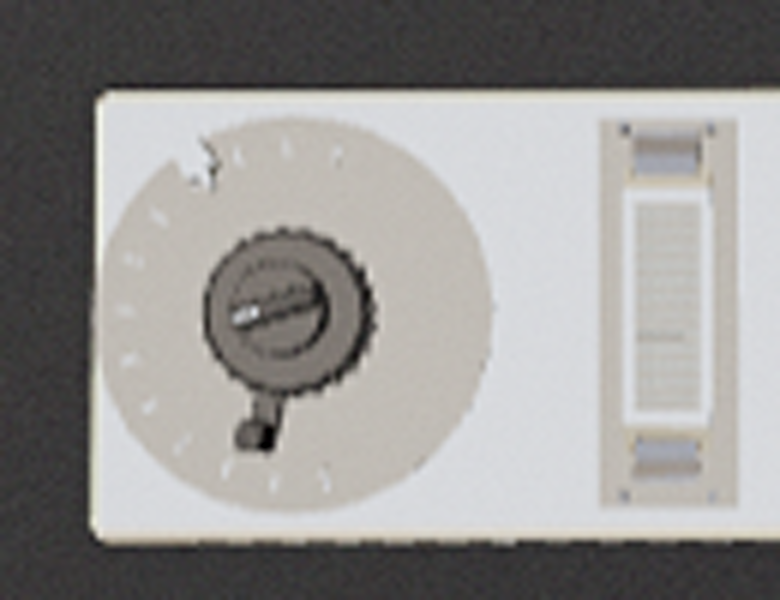

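```bash
python3 - <<'E'
from cell import *
from h import *
s=sense()
print(mv(s,(490.2,172.2,150),79.5))
E
```

```text
([0.6991, 0.289, -0.6397], [0.001, 0.0587, -0.0004])
```

Request:
step_arm(rows=[[[0.15, 0, -0.14], [0, 0.02, 0], 36], [[0.3, 0, -0.27], [0, 0.04, 0], 36], [[0.45, 0.05, -0.41], [0, 0.059, 0], 36], [[0.6, 0.1, -0.55], [0, 0.059, 0], 36], [[0.7, 0.2, -0.64], [0, 0.059, 0], 36], [[0.7, 0.289, -0.64], [0, 0.059, 0], 36], [[0.7, 0.289, -0.64], [0, 0.059, 0], 36], [[0.7, 0.289, -0.64], [0, 0.059, 0], 36]], grip_force=20)

```text
t: 11.65
ee_pos: [490.3, 172.4, 149.7]
tool_rot: [-90.1, 0.1, 79.4]
force: [-0.4, -1.1, -0.1]
finger_gap: 35.7
```

```bash
python3 - <<'E'
from cell import *
from h import *
s=sense()
print(s['t'],s['ee_pos'],s['tool_rot'],s['finger_gap'],s['q'],mv(s,(490.2,172.2,98),79.5))
f=grab_frame('scene');draw(f,(140,240,265,365),6,'pics/s5.png',[])
E
```

```text
11.65 [490.30591495 172.38384173 149.72179787] [-90.10079814   0.09777389  79.44241019] 35.73913440408338 [ 11.38844596  19.5773064  -17.57048084  52.79526     -0.12836034
  21.94588596] ([-0.0004, 0.2069, 0.0006], [0.0006, -0.0003, -0.0005])
```

View pics/s5.png

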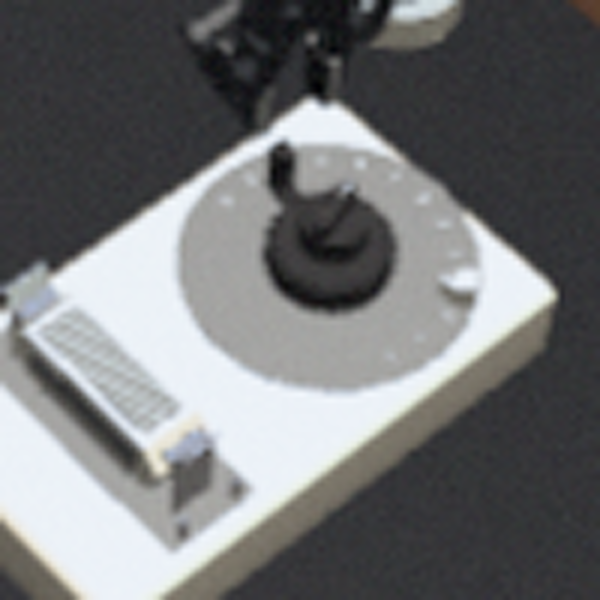

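Request:
step_arm(rows=[[[0, 0.06, 0], [0, 0, 0], 36], [[0, 0.12, 0], [0, 0, 0], 36], [[0, 0.17, 0], [0, 0, 0], 36], [[0, 0.2, 0], [0, 0, 0], 36], [[0, 0.207, 0], [0, 0, 0], 36], [[0, 0.207, 0], [0, 0, 0], 24], [[0, 0.207, 0], [0, 0, 0], 16], [[0, 0.207, 0], [0, 0, 0], 8], [[0, 0.207, 0], [0, 0, 0], 8], [[0, 0.207, 0], [0, 0, 0], 8]])

```text
t: 12.7
ee_pos: [491.4, 172.4, 99.7]
tool_rot: [-90.3, 0.0, 79.4]
force: [-2.0, 0.8, 5.7]
finger_gap: 11.5
```

```bash
python3 - <<'E'
from cell import *
from h import *
s=sense()
print(s['t'],s['ee_pos'],s['tool_rot'],s['force'],s['finger_gap'])
f=grab_frame('scene');draw(f,(140,240,265,365),6,'pics/s6.png',[])
E
```

```text
12.7 [491.41101067 172.35388191  99.65030414] [-9.02652004e+01  2.63435290e-02  7.94296485e+01] [-1.98690888  0.76139294  5.71061684] 11.494033153446356
```

View pics/s6.png

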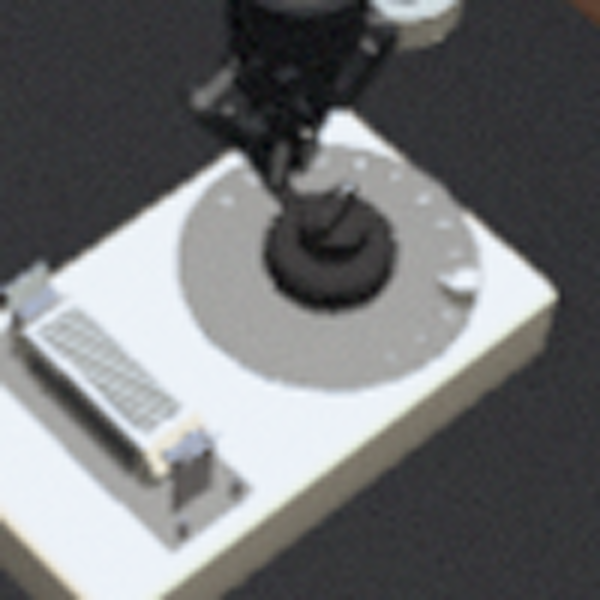

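Request:
step_arm(rows=[[[0.027, -0.006, -0.002], [0, 0.039, 0], 8], [[0.053, -0.006, -0.0065], [0, 0.078, 0], 8], [[0.079, -0.006, -0.0145], [0, 0.117, 0], 8], [[0.103, -0.006, -0.026], [0, 0.156, 0], 8], [[0.126, -0.006, -0.04], [0, 0.194, 0], 8], [[0.147, -0.006, -0.0565], [0, 0.233, 0], 8], [[0.166, -0.006, -0.0755], [0, 0.272, 0], 8], [[0.182, -0.006, -0.097], [0, 0.311, 0], 8], [[0.196, -0.006, -0.12], [0, 0.35, 0], 8], [[0.196, -0.006, -0.12], [0, 0.35, 0], 8]])

```text
t: 13.75
ee_pos: [529.0, 213.8, 100.1]
tool_rot: [-90.2, -0.0, 16.2]
force: [-1.3, -5.6, -6.1]
finger_gap: 11.3
```

```bash
python3 - <<'E'
from cell import *
from h import *
s=sense()
r=s['ee_pos'][:2]-[544.3,162.2]
print(s['t'],s['ee_pos'],s['tool_rot'],s['force'],s['finger_gap'],s['q'],np.hypot(*r),np.degrees(np.arctan2(r[1],-r[0])))
f=grab_frame('scene');draw(f,(140,240,265,365),6,'pics/s7.png',[])
E
```

```text
13.75 [529.0395067  213.84104634 100.0993046 ] [-9.02497470e+01 -2.52352146e-02  1.61680848e+01] [-1.25599584 -5.60673491 -6.11110096] 11.311812085643897 [ 14.81155134  27.45516035 -13.37556277  49.13813625  -0.2490796
  88.64345389] 53.84867986536871 73.53701434143005
```

View pics/s7.png

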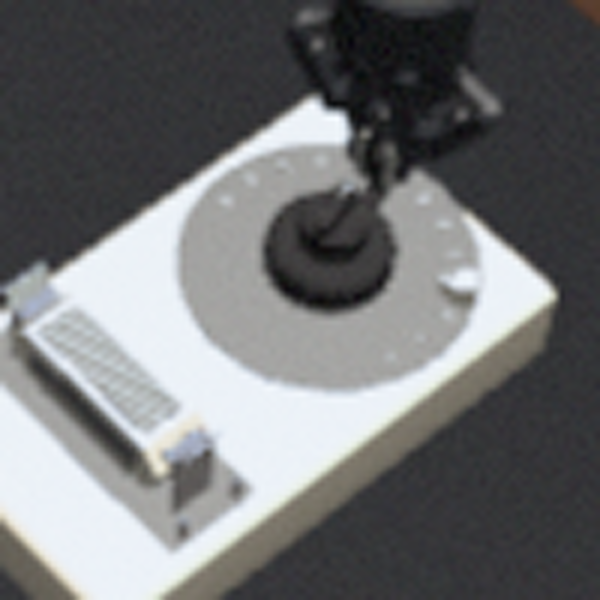

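Request:
step_arm(rows=[[[0.027, 0, -0.002], [0, 0.039, 0], 8], [[0.053, 0, -0.0065], [0, 0.078, 0], 8], [[0.079, 0, -0.0145], [0, 0.117, 0], 8], [[0.103, 0, -0.026], [0, 0.156, 0], 8], [[0.126, 0, -0.04], [0, 0.194, 0], 8], [[0.147, 0, -0.0565], [0, 0.233, 0], 8], [[0.166, 0, -0.0755], [0, 0.272, 0], 8], [[0.182, 0, -0.097], [0, 0.311, 0], 8], [[0.196, 0, -0.12], [0, 0.35, 0], 8], [[0.196, 0, -0.12], [0, 0.35, 0], 8]])

```text
t: 14.8
ee_pos: [582.5, 198.1, 99.8]
tool_rot: [-90.3, -0.1, -46.9]
force: [-6.9, -0.0, 3.8]
finger_gap: 11.3
```

```bash
python3 - <<'E'
from cell import *
from h import *
s=sense()
r=s['ee_pos'][:2]-[544.3,162.2]
print(s['t'],s['ee_pos'],s['tool_rot'],s['force'],s['finger_gap'],s['q'],np.hypot(*r),np.degrees(np.arctan2(r[1],-r[0])))
f=grab_frame('scene');draw(f,(140,240,265,365),6,'pics/s8.png',[])
E
```

```text
14.8 [582.54170974 198.11929766  99.8327338 ] [-90.27585063  -0.10125453 -46.86355114] [-6.93376996 -0.03604825  3.81866308] 11.315872793892257 [ 12.10009645  32.00041718  -5.46437656  52.71936273  -0.22898155
 148.96425933] 52.46545824401603 136.7936776050541
```

View pics/s8.png

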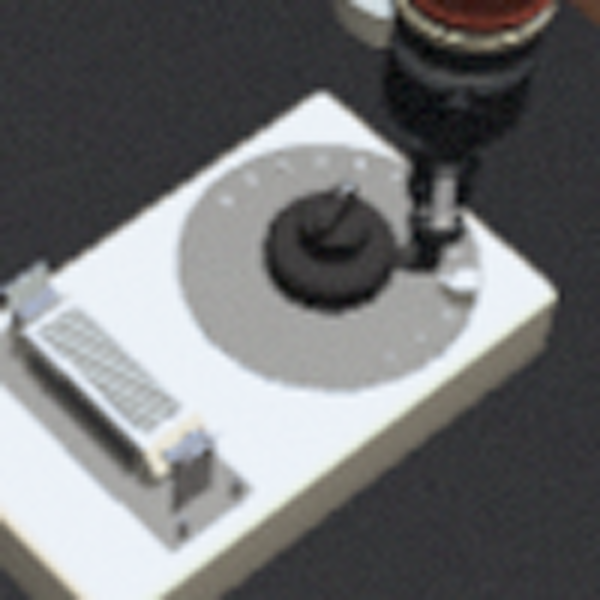

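Request:
step_arm(rows=[[[0.015, 0, -0.001], [0, 0.022, 0], 8], [[0.03, 0, -0.001], [0, 0.044, 0], 8], [[0.042, 0, -0.002], [0, 0.061, 0], 8], [[0.042, 0, -0.002], [0, 0.061, 0], 8], [[0.042, 0, -0.002], [0, 0.061, 0], 8]])

```text
t: 15.35
ee_pos: [588.1, 190.4, 99.9]
tool_rot: [-90.3, -0.1, -57.6]
force: [-4.8, 1.0, 3.4]
finger_gap: 11.4
```

```bash
python3 - <<'E'
from cell import *
from h import *
s=sense()
r=s['ee_pos'][:2]-[544.3,162.2]
print(s['t'],s['ee_pos'],s['tool_rot'],s['force'],s['finger_gap'],s['q'],np.hypot(*r),np.degrees(np.arctan2(r[1],-r[0])))
E
```

```text
15.35 [588.1421052  190.37017506  99.87000501] [-9.03373511e+01 -8.67100718e-02 -5.76118452e+01] [-4.83653869  1.01915885  3.39479461] 11.351236302243567 [ 11.27016944  32.35947012  -4.81520181  53.10878375  -0.20242906
 158.88277065] 52.11227255891221 147.27775437868635
```

Request:
step_arm(rows=[[[0, 0, 0], [0, 0, 0], 20], [[0, 0, 0], [0, 0, 0], 32], [[0, 0, 0], [0, 0, 0], 32], [[0, 0, 0], [0, 0, 0], 32], [[0, -0.05, 0], [0, 0, 0], 32], [[0, -0.2, 0], [0, 0, 0], 32], [[0, -0.4, 0], [0, 0, 0], 32], [[-0.12, -0.4, -0.15], [0, 0, 0], 32], [[-0.24, -0.4, -0.3], [0, 0, 0], 32], [[-0.36, -0.4, -0.45], [0, 0, 0], 32]])

```text
t: 16.35
ee_pos: [444.3, 206.7, 201.5]
tool_rot: [-90.2, -0.1, -57.6]
force: [-1.0, 1.0, 0.4]
finger_gap: 32.3
```

Request:
step_arm(rows=[[[-0.06, 0, -0.15], [0, -0.04, 0], 32], [[-0.12, 0, -0.28], [0, -0.08, 0], 32], [[-0.12, 0, -0.28], [0, -0.08, 0], 32], [[-0.12, 0, -0.28], [0, -0.08, 0], 32]])

```text
t: 16.75
ee_pos: [369.5, 194.8, 203.0]
tool_rot: [-90.1, -0.1, -43.3]
force: [0.9, 0.2, 0.5]
finger_gap: 32.1
```

```bash
python3 - <<'E'
from cell import *
from h import *
s=sense()
print(s['t'],s['ee_pos'],s['tool_rot'],s['force'],s['finger_gap'],s['joint_vel'])
for n in('scene','top'):
    f=grab_frame(n);pickle.dump(f,open(n+'3.pkl','wb'));
    seat=[box(544.6,-2.5,100,38,122)]
    draw(f,(140,240,250,365) if n=='scene' else (160,260,160,290),6,f'pics/f_{n}.png',[])
E
```

```text
16.75 [369.54910949 194.77563676 202.97503863] [-90.12671221  -0.12256406 -43.27289308] [0.92344426 0.15285    0.47312579] 32.109689102093 [-0.60113524  1.9655355   1.9975398  -0.56645457 -0.05866114  0.53561979]
```

View pics/f_scene.png

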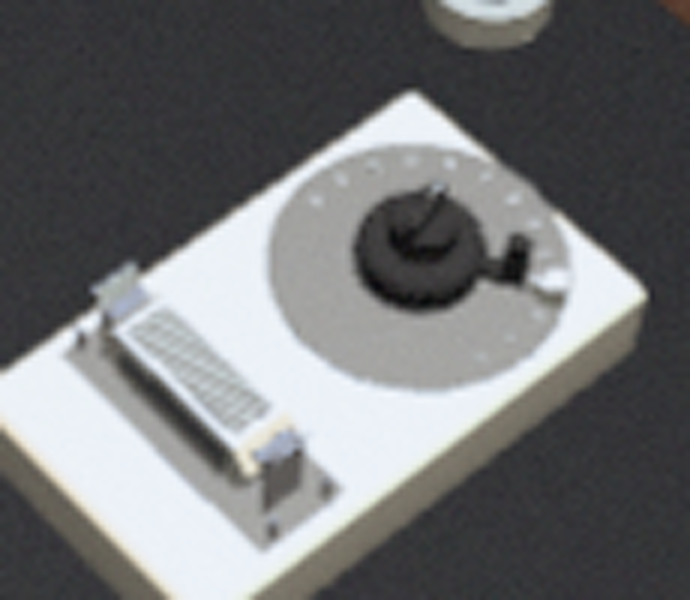

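View pics/f_top.png

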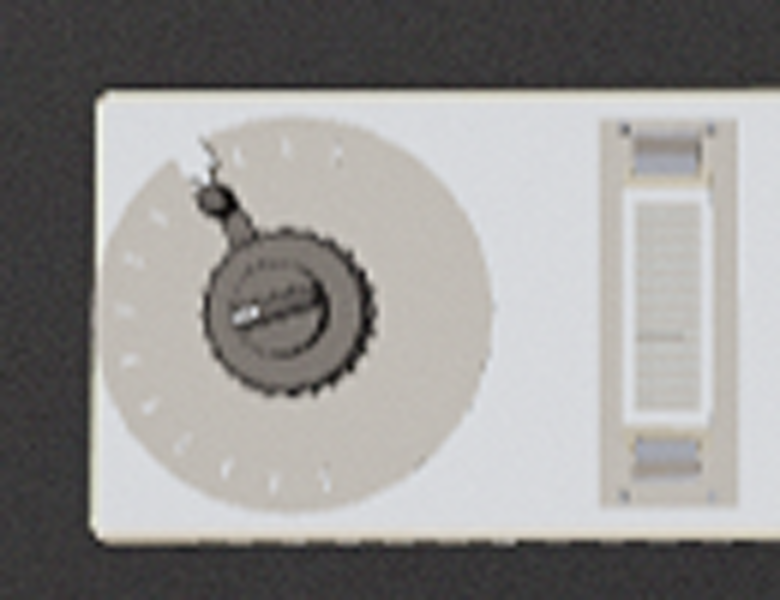

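```bash
python3 - <<'E'
from h import *
def pol(dx,dy,th,r0,r1,h,z):
    th=np.radians(th);o=A([-np.cos(th),np.sin(th)]);t=A([np.sin(th),np.cos(th)])
    return [tuple(A([dx,dy])+r*o+w*t)+(z,) for r,w in((r0,h),(r1,h),(r1,-h),(r0,-h))]
ims=[]
for n,(dx,dy),cr in(('scene',(545.3,162.7),(170,200,315,350)),('top',(544.1,162.0),(175,215,180,225))):
  f=load(n+'3')
  for th in (147.5,151):
    P=[pol(dx,dy,th,65,86,7,90),pol(dx,dy,th,65,86,7,70),pol(dx,dy,147.5,48,62,6,116)]
    P+=[[(dx+85*np.cos(t),dy+85*np.sin(t),70) for t in np.linspace(0,6.28,60)]]
    draw(f,cr,10,'pics/x.png',P);ims.append(cv2.resize(cv2.imread('pics/x.png'),(390,300)))
cv2.imwrite('pics/g.png',np.vstack([np.hstack(ims[:2]),np.hstack(ims[2:])]))
E
```

```text
(no output)
```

View pics/g.png

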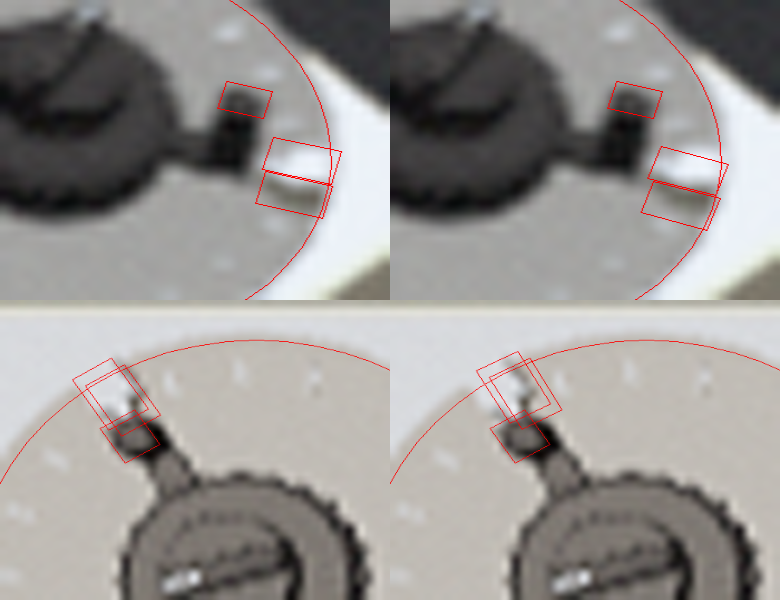

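```bash
python3 - <<'E'
from cell import *
s=sense();print(s['t'],abs(s['joint_vel']).max(),s['force'])
close_job()
E
```

```text
16.85 0.9331634196297125 [ 0.46479017 -0.4818403  -0.25372584]
the job is handed in; nothing more can be done
```

The filter cartridge is snapped home between the clips and the outer ring's lever points at the rider. I handed the job in at about 16.9 s; no verdict was reported.

- **Cartridge:** I gripped it, lowered it between the clips and pressed it down, then pressed once on top with the fingers shut. The fingers met the top at a height of 121.9 mm, against 122 mm expected when home. Both camera views show it level, centred and held under both clips.
- **Ring:** I gripped the lever tab and turned the ring about 137° clockwise. The tool's final angle put the lever at about 147.5°, and the rider fits 147 to 148° in the overlays on both views, well within the 8 mm allowed.
- **Inner knob and counter:** The bar on the inner knob looks unchanged in the pictures. I touched nothing else on the counter, but I did not measure the bystanders' positions again at the end.
- **Robot at the end:** The gripper was released and the arm stood clear, with wrist force near zero.
- **Disagreements:**
  - The two cameras differed by 2 to 4 mm on the unit's position, so I worked with values in between.
  - The path at the lever came out at a radius of about 52 mm instead of 55 mm, so my estimate of the dial's centre was probably 1 to 3 mm off. Side forces stayed below about 7 N.

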